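# Start the last coach screw of a bench lamp's foot with a nut driver

## Robot

A 6-joint arm with a two-finger parallel gripper is mounted at the origin on the work surface. World frame = base frame: x ahead of the robot, y to its left, z up, the work surface at z = 0. Lengths are in mm, angles in rad, forces in N, time in s.
With the tool pointing down it reaches from about 325 to 875 mm from the base axis. Payload 4.4 kg.
Tool frame: the origin (TCP) lies at the very end of the fingers, on their centre line; the grasp point (between the pads) lies 19 mm behind it; z points along the fingers, y is the line along which they close (so a half turn about z gives the same grasp; the last joint's range is limited). The gripper opens to 85 mm and grips with 20 to 120 N. Pads are 22 mm wide; open, the fingers measure 114 mm over their backs; the gripper's body (76 mm by 85 mm) begins 54 mm behind the grasp point. The pads swing forward as they close: fully open they stand 13 mm farther back than shut.
Start: joints at [-1.365, 0.207, 1.542, -0, 1.393, -0.15], TCP at [200.283, -538.993, 197.382] pointing down, gripper open.
Joint ranges: [-2.73, 2.73], [-0.86, 2.22], [0.23, 2.46], [-1.11, 4.25], [0.08, 2.63], [-2.82, 2.82]. Speed limits (rad/s): [2.79, 2.79, 3.14, 3.14, 3.14, 3.14].

## Interface

Orientations are given as a unit quaternion [w, x, y, z].
In Python, from plant import robot gives the robot as it stands.
- The arm moves only by the tool drive_tool, never from a script. Its argument "plan" is one flat list of numbers, 7 for each row, row after row: the shift along the tool's x, y, z in cm, then the turn, a rotation vector about the tool's x, y, z in rad, then the gripper command: -1 is fully open, 1 is shut, values between are in proportion. In form: [x, y, z, wx, wy, wz, fingers, x, y, z, wx, wy, wz, fingers, ...]. A call has 1 to 8 rows; each row shifts and turns the commanded pose from where the row before left it, along the tool's axes as they then stand; what a row does not reach is not made up. A row lasts 1/12 s, in which the tool goes at most 41.7 mm and 7.16 degrees, less where a joint would pass 70% of its speed; a pose out of reach is approached as far as the arm can. A call is refused whole if a number of a shift passes 4.17 or a number of a turn 0.125, either way. A call with a gripper value outside its range is refused whole. The fingers move at their own pace and stop on an object; "newtons" is the grip in N (left out, the last holds). Time passes only in rows, so rows that do not move let the fingers close. It gives the time, the measured TCP pose, the force, the opening and the grip force at its end, in the units of the state.
- robot.get_obs(): the state, without advancing time (a new reading comes with each control period).
- robot.get_image(name): name is "side" or "top" or "wrist"; returns (picture, depth): 480x640x3 uint8, blue, green, red; 480x640 float32, mm along the optical axis (not along the pixel's ray), 0 where there is no reading.
- robot.get_calibration(name): a dict with "fx", "fy", "cx", "cy" (pixels), "T" (4x4, takes a point from camera to world coordinates); the wrist camera has in their place "hand_eye" (4x4, takes a point from camera to tool coordinates, whose origin is the TCP and whose axes are the flange's). Camera axes: x right, y up, looking along -z (the intrinsics and any distortion apply to the point x, -y, -z); pixel columns grow to the right and rows downward; lengths in mm; the calibration is good to about 2 mm. The wrist camera is an equidistant fisheye: a pixel r from the principal point sees the ray r / f radians off the axis. A picture is of the moment at which its call begins: read the wrist's pose just before it. get_calibration takes no time and is no camera call.
- robot.close_job(): hands the job in; it is judged then, once.
The state is a dict: "time": time; "joint_pos": joint angles; "dq": joint speeds; "joint_efforts": joint torques, N m; "ee_pos": TCP position; "tcp_rot": TCP orientation; "ft_force": force on the tool from outside, world axes, zero at the start; "ft_torque": the same for the moment, N m; "opening": finger opening in mm; "gripper_force": force on a finger pad.
Only numpy, scipy, OpenCV 4.12 (cv2) and the standard library are available. Lean on these libraries where they do the work, as an engineer would, in place of code of your own. Each camera call takes 0.05 s, during which the arm holds its last target. There are 200 camera calls.

## Task

Three of the four coach screws in the grey foot of the bench lamp are started; the fourth, which stands tallest, only has its point in the pilot hole. Take the black-handled nut driver from the wooden stand, seat its socket fully over that screw's head and, pressing firmly straight down all the while (about 20 N, never more than 35 N), turn it clockwise so that it cuts its first thread: one full turn in, and no more than two. Then put the nut driver back upright in the stand, and leave everything else on the bench where it is, touching the screw with the driver only.

Things in the scene. Friction and masses are not known exactly. Their poses are not given: they have to be found in the camera images.
- screw: The tallest of four steel 8 x 35 mm coach screws in the lamp foot, upright by its point in its pilot hole. Hexagonal head 13 mm across flats (15 across corners), 5.5 mm high, top edge chamfered 0.8 mm; shank 8 mm. Origin: centre of the head's top, 37.5 mm above the bench at the start (29.5 above the foot); z up, x square to a flat. It turns almost freely on its point and can rise 1.5 mm.
- thread (a joint): How deep the screw has cut into the wood, in m: 0 at the start, 0.0036 after one full turn, 0.0072 after two (0.0108 at most). It bites only under push: below about 10 to 14 N it just spins in place; above that it cuts against about 0.05 N m and sinks 3.6 mm for each full clockwise turn. Turned back under load it comes out again. Pressed at 20 N the screw gives 1 to 2 mm elastically (up to 0.7 mm of it read here).
- driver: Stubby 13 mm nut driver, 105 mm long, about 0.12 kg, upright in a hole of the stand, socket down. Origin: centre of the socket's mouth, then 5 mm above the bench; z up the shaft; x square to a flat of the socket. Steel socket 20 mm thick, shank 10. Black hexagonal handle 30 mm across flats, 45 to 105 mm above the origin, flats parallel to the socket's; its underside rests on the stand.
- driver_seat (a point): Floor of the socket, on its axis, 7 mm above the mouth: it meets the centre of the screw head's top when seated. The cavity is a hexagon 13.6 mm across flats (about 5 degrees of play either way on the head) with a 1.5 mm, 45 degree lead-in at the mouth.
- stand: Fixed wooden tool stand, 60 x 150 x 50 mm (x, y, z), two round holes 25 mm wide and 46 mm deep, 40 mm either side of its middle along its y. Origin: centre of its underside, z up.
- stand_hole0 (a point): Centre of the mouth of the hole on the stand's -y side, in its top, 50 mm above the bench. The nut driver and the flat screwdriver start in the two holes, either way round.
- stand_hole1 (a point): Centre of the mouth of the hole on the stand's +y side.
- foot: Round grey steel foot of the bench lamp, fixed: plate 150 mm in diameter, 8 mm thick; post socket 35 mm thick, 58 mm high in its middle with a 12 mm clamp pin. Four screws on a circle of 110 mm diameter, 90 degrees apart; any of them may be the one to drive. The heads of the three started ones stand 12 to 13 mm clear of the plate, that of the loose one 24 mm. Origin: centre of its underside.
- flatdriver: Bystander: slim round black-handled flat screwdriver (handle at most 31 mm thick, top 125 mm above the bench) in the other hole of the stand. Origin: its tip.
- bottle: Bystander: white plastic bottle with a black cap, 48 mm in diameter, 110 mm high. Origin: centre of its underside.
- rack: Bystander: wire rack with sample tubes, 183 x 75 mm, 104 mm high. Origin: centre of its underside.
- dish: Bystander: steel dish 80 mm in diameter, 18 mm high, with two spare screws. Origin: centre of its underside.
Things that resemble listed ones, but are neither listed nor needed, are in the scene too. Leave any pink look-alike of the driver alone. Leave any red look-alike of the stand alone.

How it is judged (in metres and radians):
On the way, in this order (a step that is already met when the one before it is completed fails the run):
1. the nut driver's socket is fully seated on the loose screw's head (distance between driver_seat and screw below 0.003 m and angle between the z axis of driver and the z axis of screw, either way round below 0.12 rad), for 0.2 s.
2. the screw has cut its first thread, one full turn, under the driver (value of joint thread above 0.0033 m and distance between driver_seat and screw below 0.006 m), for 0.1 s.
At the end, for the whole second after the job is handed in: The screw has sunk 3.2 to 7.6 mm (about one to two full turns of 3.6 mm), and the nut driver is released and at rest upright (within 0.12 rad) in a hole of the stand, its axis within 8 mm of the hole's and its handle down on the stand (socket mouth less than 10 mm above the bench) (value of joint thread between 0.0032 and 0.0076 m and (horizontal distance between driver and stand_hole0 below 0.008 m or horizontal distance between driver and stand_hole1 below 0.008 m) and angle between driver's own z axis and vertical below 0.12 rad and z of driver in the frame of stand below 0.01 m and linear speed of driver below 0.02 m/s); the robot touches nothing.
It fails at once if the driver bears on the screw with more than 50 N (a push of about 35 N, the sideways forces of turning included) (contact force between driver and screw above 50 N).
It fails at once if the fingers take hold of the screw (contact force between the fingers and screw above 2 N).
It fails at once if a bystander is knocked over or moved by more than 30 mm (distance of any of flatdriver, bottle, rack, dish from where it was at the start of the episode above 0.03 m or angle between any of flatdriver, bottle, rack, dish's own z axis and vertical above 0.3 rad).
It also fails if it takes over 72 s, if anything falls off the work surface, if the arm or the gripper's body presses on something with over 40 N, if the wrist force passes 120 N, or if a joint passes its speed limit or range.

## Working session

There is one attempt and no reset: what is moved stays moved. The work goes in short steps, Python scripts to look and compute and a tool call to move; the robot and the scene stay as the last step left them, time stands still between calls to the robot, and variables do not carry over. Pictures are saved under pics/ and viewed, at most 10 in all, crops included, and the job is handed in when it is done.

Besides the shell and the picture viewer there is one more tool, called as name(argument=value, ...), one argument or row to a line, values as JSON. drive_tool: Moves the arm, as the interface text tells. Its arguments: {"type":"object","properties":{"plan":{"type":"array"},"newtons":{"type":"number"}},"required":["plan"]}

```bash
mkdir -p pics; ls
cat > h.py <<'E'
import numpy as np, cv2
from plant import robot
def pts(name, uv, d):
    c=robot.get_calibration(name); uv=np.atleast_2d(uv).astype(float); d=np.asarray(d,float).ravel()
    p=np.stack([(uv[:,0]-c['cx'])/c['fx']*d, -(uv[:,1]-c['cy'])/c['fy']*d, -d, np.ones(len(d))],1)
    return (p@np.array(c['T']).T)[:,:3]
def cloud(name,depth):
    v,u=np.mgrid[:480,:640]
    return pts(name,np.stack([u.ravel(),v.ravel()],1),depth.ravel()).reshape(480,640,3)
E
python3 - <<'E'
from h import *
for n in ['top','side']:
    im,d=robot.get_image(n); cv2.imwrite(f'pics/{n}0.png',im); np.save(n+'0.npy',d)
    print({k:(np.round(v,3).tolist() if k=='T' else v) for k,v in robot.get_calibration(n).items()})
print(robot.get_calibration('wrist'), robot.get_obs())
E
```

```text
pics
{'fx': 466.949688781526, 'fy': 466.949688781526, 'cx': 318.0709249680413, 'cy': 239.97438353107918, 'T': [[-0.008, 0.988, -0.155, 407.967], [-1.0, -0.008, 0.002, -67.476], [0.001, 0.155, 0.988, 1056.307], [0.0, 0.0, 0.0, 1.0]]}
{'fx': 613.5968143663348, 'fy': 613.5968143663348, 'cx': 309.31648710664376, 'cy': 238.82469271529442, 'T': [[-0.944, 0.236, -0.231, 257.88], [-0.33, -0.674, 0.661, 806.063], [0.0, 0.7, 0.714, 978.255], [0.0, 0.0, 0.0, 1.0]]}
{'fx': 371.64829954431775, 'fy': 371.64829954431775, 'cx': 319.1410033850959, 'cy': 243.5861735832983, 'hand_eye': array([[-1.62178616e-03,  9.56611158e-01,  2.91363112e-01,
         7.43434329e+01],
       [ 9.99998099e-01,  1.86675838e-03, -5.62798858e-04,
        -2.38920554e-01],
       [-1.08228420e-03,  2.91361645e-01, -9.56612367e-01,
        -1.76705305e+02],
       [ 0.00000000e+00,  0.00000000e+00,  0.00000000e+00,
         1.00000000e+00]])} {'time': 0.1, 'joint_pos': array([-1.36551526e+00,  2.07355792e-01,  1.54285992e+00, -4.25480252e-05,
        1.39350701e+00, -1.50499083e-01]), 'dq': array([ 7.14073220e-04, -4.85882472e-04, -3.45337865e-03,  7.54764119e-04,
       -8.10118870e-04,  8.15404335e-05]), 'joint_efforts': array([ 1.65358292e-04, -3.84090292e+01, -2.92546427e+01, -2.81289767e-04,
        4.86049888e-03, -1.30883473e-05]), 'ee_pos': array([ 200.09995437, -538.226058  ,  196.30687558]), 'tcp_rot': array([-1.06406313e-03,  9.84218015e-01,  1.76956955e-01, -5.00974349e-05]), 'ft_force': array([ 0.35552274,  0.243163  , -0.11888473]), 'ft_torque': array([0.0265483 , 0.02434153, 0.01800703]), 'gripper_force': 0.0, 'opening': 85.63788931895932}
```

View pics/top0.png

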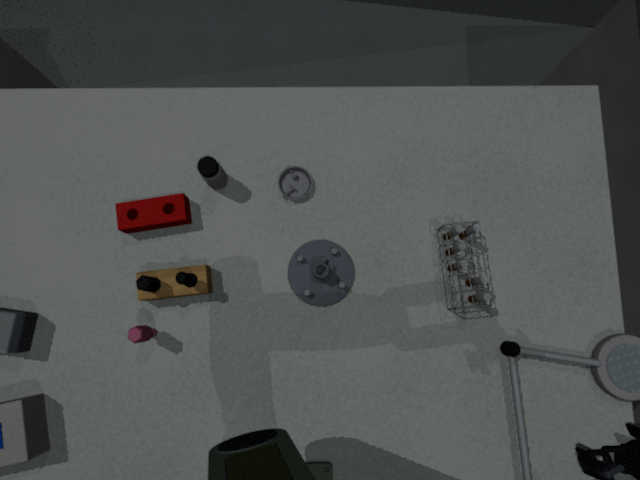

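View pics/side0.png

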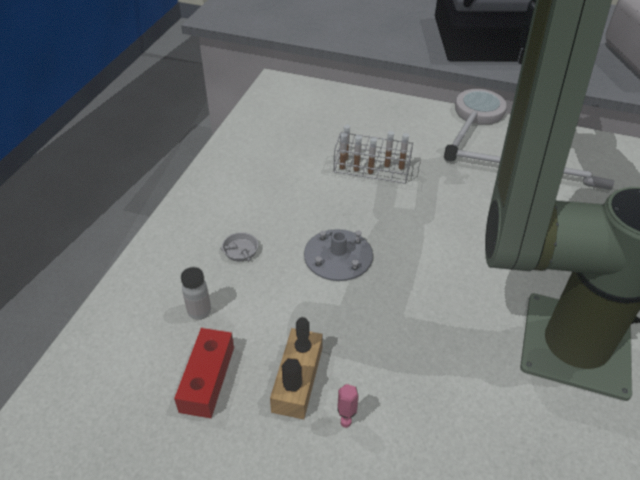

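Top view: candidates for the driver are the hexagonal black handle in the wooden stand (148,284), the slim round flat screwdriver (186,279), and the pink look-alike (142,333). The red stand is at (153,213). The foot is at (321,271), with screws at about (300,259), (334,251), (342,285) and (309,295). I choose (148,284) and check it in a crop.

Run:
```python
from h import *
t=cv2.imread('pics/top0.png');s=cv2.imread('pics/side0.png')
def cr(im,x,y,w,h,k): return cv2.convertScaleAbs(cv2.resize(im[y:y+h,x:x+w],(w*k,h*k),interpolation=cv2.INTER_CUBIC),alpha=1.7)
a=np.hstack([cr(t,128,258,100,50,4),cr(s,260,310,100,75,4)[:200]])
a=np.vstack([np.hstack([cr(t,128,255,100,70,4),cr(s,265,310,100,70,4)]),np.hstack([cr(t,275,235,100,75,4),cr(s,290,222,100,75,4)])])
cv2.imwrite('pics/crop.png',a)
T=cloud('top',np.load('top0.npy'));S=cloud('side',np.load('side0.npy'))
for nm,C,b in [('topfoot',T,(285,236,358,308)),('top hex',T,(134,270,164,296)),('top flat',T,(172,268,200,290)),('side foot',S,(303,230,375,278))]:
    x0,y0,x1,y1=b;P=C[y0:y1,x0:x1].reshape(-1,3)
    if 'foot' in nm:
        c=np.median(P[(P[:,2]>4)&(P[:,2]<12)],0);print(nm,c)
        m=((C[...,2]>14)&(C[...,2]<60)).astype(np.uint8);m[:y0]=0;m[y1:]=0;m[:,:x0]=0;m[:,x1:]=0
        n,l,st,ce=cv2.connectedComponentsWithStats(m)
        for i in range(1,n):
            Q=C[l==i];print(ce[i].round(1),st[i,4],Q.mean(0).round(1),Q[:,2].max().round(1), np.median(Q[:,2]).round(1))
    else:
        zm=np.percentile(P[:,2],95);Q=P[P[:,2]>zm-6];print(nm,zm,Q.mean(0),Q.min(0),Q.max(0),len(Q))
```

```text
topfoot [499.62312879 -76.25056555   8.65725143]
[306. 246.] 1 [558.2 -42.7  14.8] 14.8 14.8
[334.4 250.2] 30 [ 546.7 -106.1   26.8] 31.4 26.9
[342. 250.] 1 [ 548.5 -123.6   14.8] 14.8 14.8
[300.2 257.4] 30 [531.  -29.9  26.8] 32.4 26.7
[321.  270.6] 263 [500.5 -75.8  35.9] 59.8 31.9
[295. 264.] 1 [517.7 -17.9  14.5] 14.5 14.5
[298. 268.] 1 [508.7 -24.6  14.5] 14.5 14.5
[351. 268.] 1 [ 507.8 -143.2   14.5] 14.5 14.5
[290. 270.] 1 [504.3  -6.7  14.9] 14.9 14.9
[304. 276.] 1 [490.7 -37.9  14. ] 14.0 14.0
[335. 280.] 1 [ 481.2 -107.    14.5] 14.5 14.5
[342.  284.2] 33 [ 470.4 -121.3   38.4] 44.3 38.2
[297. 285.] 1 [470.7 -22.4  15.9] 15.9 15.9
[307.3 291.7] 31 [455.2 -45.4  27.5] 30.6 27.4
[332. 288.] 1 [ 463.5 -100.1   14.5] 14.5 14.5
[327. 299.] 1 [439.4 -88.7  14.3] 14.3 14.3
[310. 302.] 1 [433.1 -51.   14.3] 14.3 14.3
top hex 112.1228335063244 [471.46171671 273.56106399 135.85135914] [407.96746039 -67.47613883 106.13642376] [ 487.92669188  299.40800983 1056.30708265] 185
top flat 125.82120729338746 [482.12249417 203.49058659 124.60195027] [471.96422823 192.91291966 119.90963074] [492.19884164 215.12236055 128.48104225] 105
side foot [491.85804753 -62.32046442   7.76295682]
[322.5 233. ] 35 [ 545.7 -104.    24.3] 30.3 25.0
[338.3 243.6] 388 [499.  -69.5  40.2] 60.0 43.3
[357.9 234.3] 47 [ 469.6 -119.7   30.5] 40.8 34.4
[316. 234.] 1 [ 561.3 -105.8   14.1] 14.1 14.1
[320. 245.] 1 [541.9 -76.2  14.7] 14.7 14.7
[318.1 259. ] 36 [529.9 -27.5  24.1] 28.6 24.9
[354.8 262.5] 37 [453.9 -43.3  24.3] 29.6 24.3
[369. 262.] 1 [427.7 -62.5  15.3] 15.3 15.3
[329. 266.] 1 [504.4 -24.3  14.6] 14.6 14.6
```

View pics/crop.png

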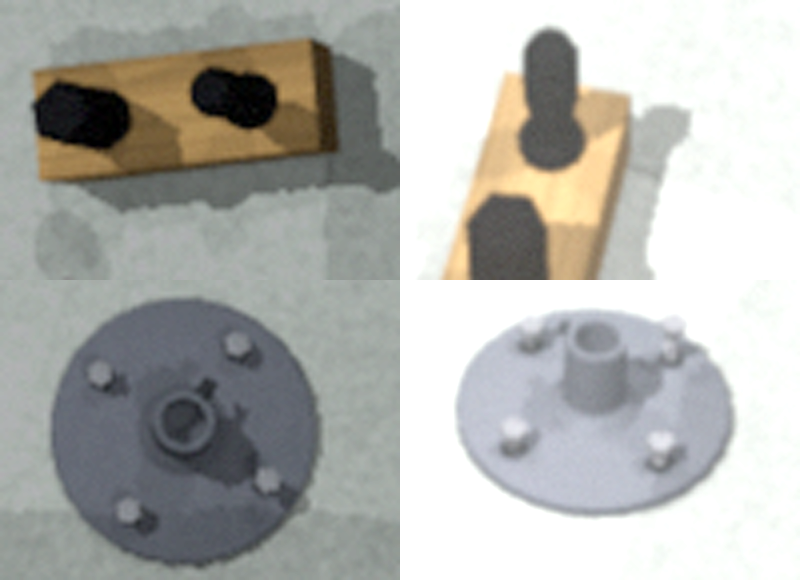

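The crops confirm it: the near post in the stand is a hexagonal handle (the driver) and the other is slim and round. The tallest screw is at top (342,284), with its top at about z 38.

drive_tool(
  plan=[4.1,0,0,0,0,-0.072,-1,4.1,0,0,0,0,-0.072,-1,4.1,0,0,0,0,-0.072,-1,4.1,0,0,0,0,-0.072,-1,4.1,0,0,0,0,-0.072,-1,4.1,0,0,0,0,-0.072,-1,4.1,0,0,0,0,-0.072,-1,4.1,0,0,0,0,-0.072,-1],
)

```text
time: 0.77
ee_pos: [467.1, -352.7, 196.8]
tcp_rot: [-0.0, 0.893, 0.451, -0.0]
ft_force: [0.3, -0.3, -0.2]
opening: 85.8
gripper_force: 0.0
```

drive_tool(
  plan=[4.1,0,0,0,0,-0.072,-1,4.1,0,0,0,0,-0.072,-1,4.1,0,0,0,0,-0.072,-1,4.1,0,0,0,0,-0.072,-1,4.1,0,0,0,0,-0.072,-1,4.1,0,0,0,0,-0.072,-1,4.1,0,0,0,0,-0.072,-1,4.1,0,0,0,0,-0.072,-1],
)

```text
time: 1.43
ee_pos: [588.2, -52.5, 196.7]
tcp_rot: [-0.0, 0.728, 0.686, -0.0]
ft_force: [0.7, 0.1, 0.3]
opening: 85.6
gripper_force: 0.0
```

drive_tool(
  plan=[4.1,0,0,0,0,-0.072,-1,4.1,0,0,0,0,-0.072,-1,4.1,0,0,0,0,-0.072,-1,4.1,0,0,0,0,-0.072,-1,4.1,0,0,0,0,-0.072,-1,4.1,0,0,0,0,-0.072,-1,4.1,0,0,0,0,-0.072,-1,0,0,0,0,0,0,-1],
)

```text
time: 2.1
ee_pos: [541.0, 233.0, 196.7]
tcp_rot: [-0.002, 0.531, 0.847, 0.001]
ft_force: [0.1, -0.7, -0.5]
opening: 85.4
gripper_force: 0.0
```

```bash
cat >> h.py <<'E'
from scipy.spatial.transform import Rotation as R
def wT():
    o=robot.get_obs();q=np.array(o['tcp_rot']);T=np.eye(4);T[:3,:3]=R.from_quat(q[[1,2,3,0]]).as_matrix();T[:3,3]=o['ee_pos']
    c=robot.get_calibration('wrist');return T@c['hand_eye'],c,o
def wray(uv,M,c):
    uv=np.atleast_2d(uv).astype(float);x=uv[:,0]-c['cx'];y=uv[:,1]-c['cy'];r=np.hypot(x,y)+1e-9;t=r/c['fx']
    d=np.stack([np.sin(t)*x/r,-np.sin(t)*y/r,-np.cos(t)],1)
    return d@M[:3,:3].T, d
def wz(uv,z,M,c):      # intersect pixel ray with plane z
    D,_=wray(uv,M,c);return M[:3,3]+D*((z-M[2,3])/D[:,2])[:,None]
def wproj(P,M,c):
    p=(np.atleast_2d(P)-M[:3,3])@M[:3,:3];t=np.arctan2(np.hypot(p[:,0],p[:,1]),-p[:,2]);f=np.arctan2(-p[:,1],p[:,0])
    return np.stack([c['cx']+c['fx']*t*np.cos(f),c['cy']+c['fx']*t*np.sin(f)],1)
def wcloud(d,M,c):
    v,u=np.mgrid[:480,:640];D,l=wray(np.stack([u.ravel(),v.ravel()],1),M,c)
    return (M[:3,3]+D*(d.ravel()/np.maximum(-l[:,2],1e-3))[:,None]).reshape(480,640,3)
def rect(im,M,c,x0,x1,y0,y1,z,k):   # top-down rectified picture at plane z, k px/mm; col=-y, row=-x
    xs=np.arange(x1,x0,-1/k);ys=np.arange(y1,y0,-1/k);X,Y=np.meshgrid(xs,ys,indexing='ij')
    p=wproj(np.stack([X.ravel(),Y.ravel(),np.full(X.size,z)],1),M,c).astype(np.float32).reshape(X.shape+(2,))
    return cv2.remap(im,p,None,cv2.INTER_CUBIC)
E
python3 - <<'E'
from h import *
M,c,o=wT();im,d=robot.get_image('wrist');cv2.imwrite('pics/w1.png',cv2.convertScaleAbs(im,alpha=1.5));np.save('w1.npy',d)
C=wcloud(d,M,c);T=cloud('top',np.load('top0.npy'))
print(o['joint_pos'])
for n,A in (('w',C),('t',T)):
    P=A[(A[...,2]>104)&(A[...,2]<116)];P=P[(abs(P[:,0]-475)<45)&(abs(P[:,1]-280)<35)]
    if len(P): print(n,len(P),P.mean(0),P.min(0),P.max(0))
    P=A[(A[...,2]>44)&(A[...,2]<56)];P=P[(abs(P[:,0]-475)<80)&(abs(P[:,1]-240)<100)]
    if len(P): print(n,'stand',len(P),cv2.minAreaRect(P[:,:2].astype(np.float32)), P[:,2].mean())
E
```

```text
[ 0.25737356  0.2376917   1.50532568  0.00423155  1.40070824 -0.19431306]
w 1459 [471.98139752 286.41410527 109.35600345] [454.96953491 269.70090431 104.01729888] [487.79880079 302.23900366 112.47889953]
w stand 7958 ((476.5273132324219, 246.59457397460938), (60.90876388549805, 151.05477905273438), 6.210207939147949) 50.26877543788491
t 194 [472.95115287 282.76083017 109.91224615] [457.52895352 267.77518685 104.02752341] [487.94515351 299.40800983 114.90743307]
t stand 1423 ((478.4159851074219, 245.13641357421875), (60.371646881103516, 151.17201232910156), 6.491458415985107) 50.89239203181356
```

View pics/w1.png

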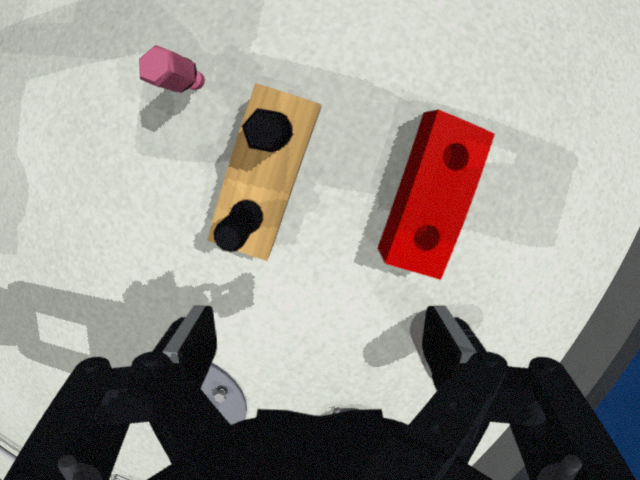

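The wrist view shows the black hexagon handle at (268,130) in the wooden stand, the flat screwdriver at (238,223), the pink look-alike at (170,70), and the red stand on the right. I fit the handle's hexagon angle next.

```bash
cat >> h.py <<'E'
def hexfit(mask):  # angle (deg, mod 60) of flat normals of a hexagonal blob in (x fwd, y left) axes, from rect() picture; and centre px
    cs,_=cv2.findContours(mask,cv2.RETR_EXTERNAL,cv2.CHAIN_APPROX_NONE);k=max(cs,key=cv2.contourArea)[:,0].astype(float)
    m=cv2.moments(k.astype(np.float32));ctr=np.array([m['m10'],m['m01']])/m['m00']
    q=k-ctr;X=-q[:,1];Y=-q[:,0];best=[]
    for a in range(60):
        w=[np.ptp(np.percentile(X*np.cos(b)+Y*np.sin(b),[1,99])) for b in np.deg2rad([a,a+60,a+120])];best.append(np.mean(w))
    best=np.array(best);ph=np.angle(np.sum(best*np.exp(1j*np.deg2rad(np.arange(60)*6))))
    return (np.rad2deg(ph)/6+30)%60, int(best.argmin()), best.min(),best.max(), ctr
E
python3 - <<'E'
from h import *
M,c,o=wT()
im=cv2.imread('pics/w1.png');k=8
r=rect(im,M,c,452,492,266,306,110,k);g=cv2.GaussianBlur(cv2.cvtColor(r,cv2.COLOR_BGR2GRAY),(5,5),0)
hsv=cv2.cvtColor(r,cv2.COLOR_BGR2HSV)
C=wcloud(np.load('w1.npy'),M,c)
m2=((C[...,2]>106)&(C[...,2]<114)).astype(np.uint8)*255
r2=rect(m2,M,c,452,492,266,306,110,k)
for nm,m in (('dark',((g<60)*255).astype(np.uint8)),('depth',((r2>127)*255).astype(np.uint8))):
    f=hexfit(m);print(nm,f[0],f[1],f[2]/k,f[3]/k,'ctr',492-f[4][1]/k,306-f[4][0]/k)
cv2.imwrite('pics/r1.png',np.hstack([r,cv2.cvtColor(r2,cv2.COLOR_GRAY2BGR)]))
E
```

```text
dark 43.433666083167545 43 31.52729628211959 33.78933308110688 ctr 475.6742993738745 283.5724962990022
depth 43.70756991951695 45 29.455179645941524 32.02734579747533 ctr 473.5896431281482 282.90904419811557
```

View pics/r1.png

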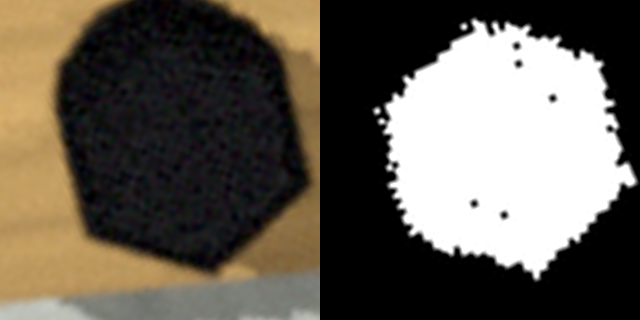

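Handle flats have normals at about 43.7° mod 60. I move above the handle, closing line at -16.3°, and look again from nearer.

drive_tool(
  plan=[3.8,-1.94,0,0,0,0,-1,3.8,-1.94,0,0,0,0,-1,0,0,1,0,0,0.1225,-1,0,0,1,0,0,0.1225,-1,0,0,1,0,0,0.1225,-1,0,0,1,0,0,0.1225,-1,0,0,1,0,0,0.1225,-1,0,0,1,0,0,0.1225,-1],
)

```text
time: 2.82
ee_pos: [479.0, 275.8, 136.5]
tcp_rot: [0.0, 0.805, 0.593, -0.0]
ft_force: [-0.2, 0.3, 0.2]
opening: 85.5
gripper_force: 0.0
```

drive_tool(
  plan=[0,0,0,0,0,0,-1,0,0,0,0,0,0,-1],
)

```text
time: 2.98
ee_pos: [478.5, 275.9, 136.5]
tcp_rot: [-0.0, 0.803, 0.597, -0.001]
ft_force: [0.2, -0.2, 0.6]
opening: 85.3
gripper_force: 0.0
```

Run:
```python
from h import *
M,c,o=wT();im,d=robot.get_image('wrist');cv2.imwrite('pics/w2.png',cv2.convertScaleAbs(im,alpha=1.5))
C=wcloud(d,M,c);print(o['ee_pos'],o['tcp_rot'],o['joint_pos'])
P=C[(C[...,2]>104)&(C[...,2]<116)];P=P[(abs(P[:,0]-473)<25)&(abs(P[:,1]-284)<25)]
print(len(P),P.mean(0),P.min(0),P.max(0))
# least-biased: only top-face
h=P[P[:,2]>108.5];print(len(h),h.mean(0),cv2.minEnclosingCircle(h[:,:2].astype(np.float32)))
m2=((C[...,2]>107)&(C[...,2]<114)).astype(np.uint8)*255;k=8
r2=rect(m2,M,c,448,498,260,310,110,k);r=rect(cv2.imread('pics/w2.png'),M,c,448,498,260,310,110,k)
f=hexfit(((r2>127)*255).astype(np.uint8));print(f[0],f[1],f[2]/k,f[3]/k,'ctr',498-f[4][1]/k,310-f[4][0]/k)
cv2.imwrite('pics/r2.png',np.hstack([r,cv2.cvtColor(r2,cv2.COLOR_GRAY2BGR)]))
```

```text
[478.48285724 275.88197468 136.50491858] [-1.53334091e-04  8.02591666e-01  5.96527728e-01 -1.12459695e-03] [ 3.66507568e-01  2.18127257e-01  1.65930051e+00 -3.25310690e-04
  1.26641359e+00  6.59065190e-01]
2150 [472.13326937 287.78596408 109.32425556] [455.09762724 270.30137011 104.00314353] [488.1128588  302.69495364 112.29495197]
1652 [471.51299125 286.96452412 110.13666792] ((471.0932312011719, 286.5749206542969), 14.937690734863281)
44.142913445950164 44 28.352559437261807 31.412721481116446 ctr 471.67245901374747 287.0923557562332
```

View pics/r2.png

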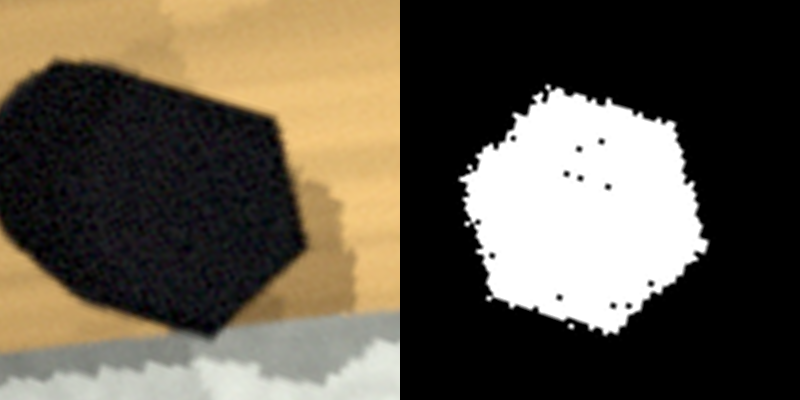

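The close crop shows the hexagon handle clearly, with its centre at about (471.6,286.9) and its flats at 44°.

drive_tool(
  plan=[0.84,-0.98,0,0,0,-0.012,-1,0,0,2.28,0,0,0,-1,0,0,2.28,0,0,0,-1,0,0,2.28,0,0,0,-1,0,0,0,0,0,0,0,0,0,0,0,0,0,0.5,0,0,0,0,0,0,0.5,0,0,0,0,0,0,1],
  newtons=70,
)

```text
time: 3.7
ee_pos: [473.5, 288.9, 71.2]
tcp_rot: [0.0, 0.799, 0.601, 0.002]
ft_force: [0.5, -0.5, 0.9]
opening: 38.5
gripper_force: 0.0
```

drive_tool(
  plan=[0,0,0,0,0,0,1,0,0,0,0,0,0,1,0,0,0,0,0,0,1,0,0,0,0,0,0,1,0,0,0,0,0,0,1,0,0,0,0,0,0,1],
)

```text
time: 4.2
ee_pos: [473.5, 288.9, 71.5]
tcp_rot: [0.0, 0.799, 0.601, 0.002]
ft_force: [-1.6, 1.1, 5.7]
opening: 26.9
gripper_force: 68.6
```

drive_tool(
  plan=[0,0,-3.6,0,0,0,1,0,0,-3.6,0,0,0,1,0,0,-3.6,0,0,-0.125,1,0,0,-3.6,0,0,-0.125,1,0,0,0,0,0,-0.125,1,0,0,0,0,0,-0.125,1,0,0,0,0,0,-0.125,1,0,0,0,0,0,-0.125,1],
)

```text
time: 4.87
ee_pos: [471.9, 287.9, 213.7]
tcp_rot: [0.0, 0.521, 0.853, 0.0]
ft_force: [-0.1, -0.5, -1.4]
opening: 27.1
gripper_force: 70.2
```

drive_tool(
  plan=[-3.48,-1.41,0,0,0,-0.125,1,-3.28,-1.83,0,0,0,-0.125,1,-3.02,-2.23,0,0,0,-0.125,1,-2.72,-2.59,0,0,0,-0.125,1,-2.38,-2.91,0,0,0,-0.125,1,-2.0,-3.18,0,0,0,-0.125,1,-1.58,-3.4,0,0,0,-0.125,1,-1.15,-3.57,0,0,0,-0.125,1],
)

```text
time: 5.53
ee_pos: [487.2, 10.0, 213.5]
tcp_rot: [0.001, 0.088, 0.996, -0.0]
ft_force: [0.5, 0.3, -2.8]
opening: 26.6
gripper_force: 70.2
```

drive_tool(
  plan=[-0.69,-3.69,0,0,0,-0.125,1,-0.23,-3.75,0,0,0,-0.125,1,0.24,-3.75,0,0,0,-0.125,1,0,0,0,0,0,0,1,0,0,0,0,0,0,1],
)

```text
time: 5.95
ee_pos: [486.8, -93.1, 213.3]
tcp_rot: [0.0, -0.078, 0.997, 0.0]
ft_force: [0.1, -0.0, -1.8]
opening: 26.8
gripper_force: 70.3
```

drive_tool(
  plan=[-1.64,-3.19,0,0,0,0,1,0,0,3,0,0,0,1,0,0,3,0,0,0,1,0,0,3,0,0,0,1,0,0,0,0,0,0,1,0,0,0,0,0,0,1],
)

```text
time: 6.45
ee_pos: [506.6, -118.3, 121.5]
tcp_rot: [-0.002, -0.081, 0.997, 0.001]
ft_force: [0.3, -0.3, -1.4]
opening: 26.6
gripper_force: 70.3
```

Run:
```python
from h import *
M,c,o=wT();im,d=robot.get_image('wrist');cv2.imwrite('pics/w3.png',im);np.save('w3.npy',d);np.save('M3.npy',M)
it,dt=robot.get_image('top');cv2.imwrite('pics/top3.png',it)
C=wcloud(d,M,c);print(o['ee_pos'],o['tcp_rot'],o['joint_pos'],o['ft_force'])
P=C[(C[...,2]>28)&(C[...,2]<45)];P=P[np.hypot(P[:,0]-470,P[:,1]+121)<16];print(len(P),P.mean(0))
h=P[P[:,2]>35];print(len(h),h.mean(0),cv2.minEnclosingCircle(h[:,:2].astype(np.float32)))
v=wproj([[470,-121,37.5]],M,c)[0];print('screw px',v,'mouth px',wproj([o['ee_pos']-[0,0,66.5]],M,c)[0])
k=16;r=rect(im,M,c,455,485,-136,-106,37.5,k);r=cv2.convertScaleAbs(r,alpha=1.6)
x,y=int(v[0]),int(v[1]);cr=im[max(0,y-120):y+60,max(0,x-60):x+60];cr=cv2.convertScaleAbs(cv2.resize(cr,(320,480)),alpha=1.6)
cv2.imwrite('pics/r3.png',np.hstack([r,cr]));print(r.shape,cr.shape)
```

```text
[ 506.58454333 -118.34863197  121.51418118] [-0.00218737 -0.08097217  0.99671309  0.00132079] [-3.96199406e-01  1.71600573e-01  1.74896915e+00  3.57930184e-04
  1.22612227e+00 -2.12923989e+00] [ 0.30798964 -0.25053807 -1.35993742]
296 [ 468.55688211 -119.88373123   37.38319013]
292 [ 468.58197859 -119.80160168   37.43268821] ((468.8637390136719, -119.76277923583984), 7.495145797729492)
screw px [323.56889439 187.51339324] mouth px [319.04625137 244.17796704]
(480, 480, 3) (480, 320, 3)
```

View pics/r3.png

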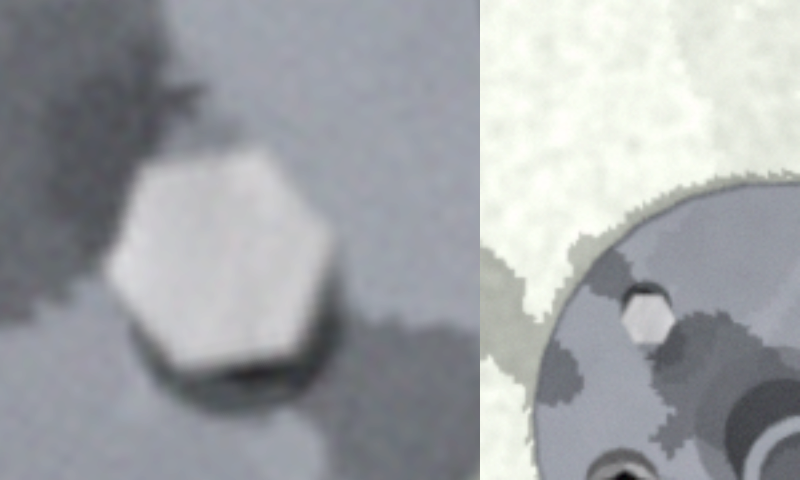

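The view shows the screw head hexagon clearly: rectified centre at (222,262), which is x 468.6, y -119.9. Next I fit its angle and locate the held socket in the same depth image.

Run:
```python
from h import *
from scipy.optimize import least_squares
M=np.load('M3.npy');c=robot.get_calibration('wrist');im=cv2.imread('pics/w3.png');d=np.load('w3.npy');C=wcloud(d,M,c)
k=16;r=rect(im,M,c,455,485,-136,-106,37.5,k);g=cv2.GaussianBlur(cv2.cvtColor(r,cv2.COLOR_BGR2GRAY),(5,5),0)
for t in (95,105,115,125):
    m=((g*1.6>t+50)*255).astype(np.uint8);n,l,st,ce=cv2.connectedComponentsWithStats(m);i=l[262,222];m=((l==i)*255).astype(np.uint8)
    f=hexfit(m);print('screw',t,np.round([f[0],f[1],f[2]/k,f[3]/k,485-f[4][1]/k,-106-f[4][0]/k],2))
o=np.array([506.58,-118.35])
for z0,z1 in ((53,60),(60,66),(66,72),(72,78),(78,84),(84,90),(90,100)):
    P=C[(C[...,2]>z0)&(C[...,2]<z1)];P=P[np.hypot(P[:,0]-o[0],P[:,1]-o[1])<22]
    if len(P)<15: print(z0,len(P));continue
    s=least_squares(lambda q:np.hypot(P[:,0]-q[0],P[:,1]-q[1])-10,o,loss='soft_l1').x
    q=P-[*o,0];print(z0,len(P),'circle r10 ctr',s.round(2),'r-to-tcp',np.percentile(np.hypot(q[:,0],q[:,1]),[5,50,95]).round(1))
```

```text
screw 95 [  58.61    0.     32.06   33.63  470.4  -122.54]
screw 105 [  13.82    3.     30.52   31.53  472.36 -123.7 ]
screw 115 [  10.19    9.     12.99   14.37  469.12 -119.83]
screw 125 [   9.98   10.     12.52   13.89  469.04 -119.75]
53 47 circle r10 ctr [ 509.72 -119.93] r-to-tcp [ 6.1  7.9 10.9]
60 78 circle r10 ctr [ 509.92 -119.93] r-to-tcp [ 6.1  7.4 10.5]
66 120 circle r10 ctr [ 510.74 -119.54] r-to-tcp [ 4.9  6.8 10.1]
72 0
78 0
84 0
90 1
```

Run:
```python
from h import *
for i in range(2):
    M,c,o=wT();print(np.round(o['ee_pos'],2),np.round(o['tcp_rot'],4));robot.get_image('wrist')
im=cv2.imread('pics/w3.png');cv2.imwrite('pics/v3.png',cv2.convertScaleAbs(cv2.resize(im[160:420,190:450],(780,600) if 0 else (600,600),interpolation=cv2.INTER_CUBIC),alpha=2.2,beta=15))
```

```text
[ 509.81 -120.04  125.09] [ 1.500e-03 -8.090e-02  9.967e-01 -7.000e-04]
[ 510.33 -120.44  125.72] [ 0.0022 -0.0809  0.9967 -0.0011]
```

View pics/v3.png

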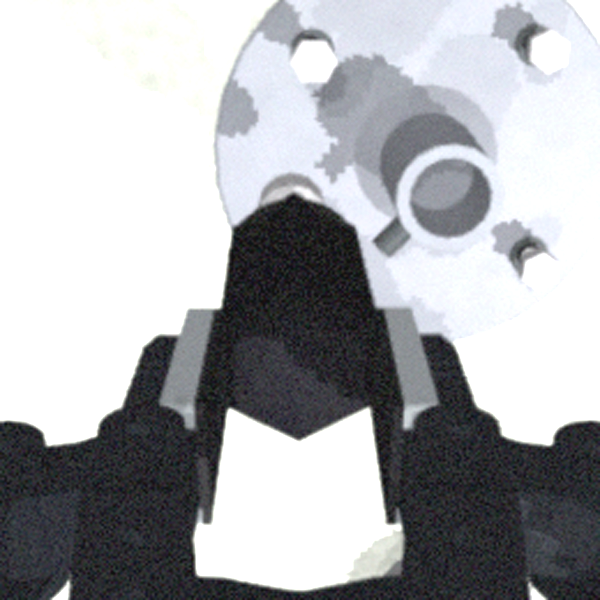

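The picture shows the driver held with a flat against each pad, the handle's corner facing the camera. The socket rim is at (291,190) and the target screw head at (313,57). The pose readings differ, so I let the arm settle and repeat the relative measurement.

drive_tool(
  plan=[0,0,0,0,0,0,1,0,0,0,0,0,0,1,0,0,0,0,0,0,1,0,0,0,0,0,0,1],
)

```text
time: 6.98
ee_pos: [508.5, -120.4, 123.6]
tcp_rot: [0.0, -0.08, 0.997, -0.0]
ft_force: [0.4, -0.3, -1.3]
opening: 26.7
gripper_force: 70.3
```

```bash
cat > m.py <<'E'
from h import *
from scipy.optimize import least_squares
for j in range(3):
    M,c,o=wT();im,d=robot.get_image('wrist');C=wcloud(d,M,c)
    print(np.round(o['ee_pos'],2),np.round(o['tcp_rot'],4),np.abs(o['dq']).max().round(4))
    P=C[(C[...,2]>33)&(C[...,2]<43)];P=P[np.hypot(P[:,0]-470,P[:,1]+121)<16];s0=np.median(P[:,2])
    e=cv2.minEnclosingCircle(P[abs(P[:,2]-s0)<2][:,:2].astype(np.float32))[0]
    k=16;r=rect(im,M,c,e[0]-15,e[0]+15,e[1]-15,e[1]+15,s0,k);g=cv2.GaussianBlur(cv2.cvtColor(r,cv2.COLOR_BGR2GRAY),(5,5),0)
    t,m=cv2.threshold(g,115,255,0);n,l,st,ce=cv2.connectedComponentsWithStats(m);m=((l==l[240,240])*255).astype(np.uint8);f=hexfit(m)
    sc=np.array([e[0]+15-f[4][1]/k,e[1]+15-f[4][0]/k]);print(' screw',sc.round(2),s0.round(2),'ang',f[0].round(1),(f[2]/k).round(2))
    tc=np.array(o['ee_pos'])
    Pl=C[(C[...,2]>tc[2]-68)&(C[...,2]<tc[2]-55)];Pl=Pl[np.hypot(Pl[:,0]-tc[0],Pl[:,1]-tc[1])<16]
    s=least_squares(lambda q:np.hypot(Pl[:,0]-q[0],Pl[:,1]-q[1])-10,tc[:2],loss='soft_l1').x
    D=sc-s;Rm=R.from_quat(np.array(o['tcp_rot'])[[1,2,3,0]]).as_matrix();xa,ya=Rm[:2,0],Rm[:2,1]
    print(' socket',s.round(2),len(Pl),'rel tool',(D@xa).round(2),(D@ya).round(2),'sock in tool',((s-tc[:2])@xa).round(2),((s-tc[:2])@ya).round(2),'thy',np.rad2deg(np.arctan2(ya[1],ya[0])).round(2))
E
python3 m.py
```

```text
[ 508.55 -120.41  123.61] [ 4.000e-04 -8.050e-02  9.968e-01 -2.000e-04] 0.0058
 screw [ 468.94 -119.69] 37.48 ang 9.9 12.13
 socket [ 512.14 -122.12] 130 rel tool 42.25 9.34 sock in tool -3.27 -2.26 thy 99.23
[ 508.4  -120.38  123.35] [ 2.000e-04 -8.050e-02  9.968e-01 -1.000e-04] 0.0051
 screw [ 468.92 -119.69] 37.47 ang 10.0 12.11
 socket [ 511.98 -122.07] 130 rel tool 42.12 9.26 sock in tool -3.26 -2.25 thy 99.23
[ 508.27 -120.35  123.21] [ 1.000e-04 -8.050e-02  9.968e-01 -0.000e+00] 0.0038
 screw [ 468.85 -119.71] 37.52 ang 10.1 12.16
 socket [ 511.81 -122.06] 127 rel tool 42.03 9.21 sock in tool -3.22 -2.25 thy 99.23
```

drive_tool(
  plan=[0,0,0,0,0,-0.106,1,0,0,0,0,0,-0.106,1,0,0,0,0,0,-0.106,1,0,0,0,0,0,-0.106,1,0,0,0,0,0,-0.106,1,0,0,0,0,0,0,1,0,0,0,0,0,0,1,0,0,0,0,0,0,1],
)

```text
time: 7.8
ee_pos: [508.2, -120.3, 123.0]
tcp_rot: [-0.0, -0.338, 0.941, 0.0]
ft_force: [0.4, 1.2, -0.8]
opening: 26.9
gripper_force: 70.3
```

drive_tool(
  plan=[0,0,0,0,0,0,1,0,0,0,0,0,0,1,0,0,0,0,0,0,1,0,0,0,0,0,0,1,0,0,0,0,0,0,1],
)

```text
time: 8.22
ee_pos: [508.3, -120.3, 123.0]
tcp_rot: [0.0, -0.339, 0.941, 0.0]
ft_force: [0.6, 0.1, -1.8]
opening: 26.6
gripper_force: 70.3
```

```bash
python3 m.py; python3 -c "
from h import *
print(robot.get_obs()['joint_pos'])"
```

```text
[ 508.27 -120.27  123.04] [ 0.     -0.3387  0.9409  0.    ] 0.0022
 screw [ 469.02 -119.68] 37.43 ang 9.5 11.93
 socket [ 512.16 -119.92] 131 rel tool 33.1 27.68 sock in tool -3.22 -2.21 thy 129.59
[ 508.28 -120.29  123.05] [ 0.     -0.3387  0.9409 -0.    ] 0.002
 screw [ 469.03 -119.72] 37.54 ang 9.2 11.93
 socket [ 512.19 -119.97] 131 rel tool 33.1 27.7 sock in tool -3.21 -2.25 thy 129.59
[ 508.28 -120.27  123.06] [ 0.     -0.3387  0.9409 -0.    ] 0.0028
 screw [ 469.02 -119.66] 37.45 ang 9.0 11.93
 socket [ 512.2  -119.98] 128 rel tool 33.07 27.77 sock in tool -3.21 -2.28 thy 129.6
[-3.98181690e-01  1.70446432e-01  1.74681610e+00 -6.28806798e-06
  1.22434726e+00 -2.66009119e+00]
```

Turning 30° leaves the measured screw position unchanged, so the camera is unbiased and the socket really sits (-3.2,-2.2) mm from the TCP. The target TCP is (465.1,-120.0), and the angles already match.

drive_tool(
  plan=[1.655,1.385,0,0,0,0,1,1.655,1.385,0,0,0,0,1,0,0,0.7,0,0,0,1,0,0,0.7,0,0,0,1,0,0,0,0,0,0,1,0,0,0,0,0,0,1,0,0,0,0,0,0,1,0,0,0,0,0,0,1],
)

```text
time: 9.03
ee_pos: [465.9, -120.2, 109.3]
tcp_rot: [0.0, -0.339, 0.941, -0.0]
ft_force: [-0.1, 0.0, -0.9]
opening: 26.9
gripper_force: 70.3
```

drive_tool(
  plan=[0,0,0,0,0,0,1,0,0,0,0,0,0,1,0,0,0,0,0,0,1,0,0,0,0,0,0,1,0,0,0,0,0,0,1,0,0,0,0,0,0,1],
)

```text
time: 9.53
ee_pos: [465.1, -120.0, 109.1]
tcp_rot: [0.0, -0.339, 0.941, -0.0]
ft_force: [-0.2, 0.2, -1.1]
opening: 26.6
gripper_force: 70.3
```

drive_tool(
  plan=[0,0,0.1,0,0,0,1,0,0,0.1,0,0,0,1,0,0,0.1,0,0,0,1,0,0,0.1,0,0,0,1,0,0,0.1,0,0,0,1,0,0,0.1,0,0,0,1,0,0,0,0,0,0,1,0,0,0,0,0,0,1],
)

```text
time: 10.2
ee_pos: [465.0, -120.0, 102.9]
tcp_rot: [-0.0, -0.339, 0.941, 0.0]
ft_force: [0.5, -0.5, -1.1]
opening: 26.7
gripper_force: 70.3
```

drive_tool(
  plan=[0,0,0.05,0,0,0,1,0,0,0.05,0,0,0,1,0,0,0,0,0,0,1,0,0,0,0,0,0,1],
)

```text
time: 10.53
ee_pos: [465.1, -120.0, 102.0]
tcp_rot: [-0.0, -0.339, 0.941, 0.0]
ft_force: [-0.2, 0.1, -1.7]
opening: 26.6
gripper_force: 70.3
```

drive_tool(
  plan=[0,0,0.05,0,0,0,1,0,0,0.05,0,0,0,1,0,0,0,0,0,0,1,0,0,0,0,0,0,1],
)

```text
time: 10.87
ee_pos: [465.1, -120.0, 101.0]
tcp_rot: [-0.0, -0.339, 0.941, 0.0]
ft_force: [-0.0, 0.1, -1.6]
opening: 26.9
gripper_force: 70.3
```

drive_tool(
  plan=[0,0,0.05,0,0,0,1,0,0,0.05,0,0,0,1,0,0,0,0,0,0,1,0,0,0,0,0,0,1],
)

```text
time: 11.2
ee_pos: [465.1, -120.0, 100.0]
tcp_rot: [-0.0, -0.339, 0.941, 0.0]
ft_force: [-0.1, -0.0, -1.0]
opening: 26.8
gripper_force: 70.3
```

drive_tool(
  plan=[0,0,0.05,0,0,0,1,0,0,0.05,0,0,0,1,0,0,0.05,0,0,0,1,0,0,0,0,0,0,1,0,0,0,0,0,0,1],
)

```text
time: 11.62
ee_pos: [465.1, -120.0, 98.5]
tcp_rot: [-0.0, -0.339, 0.941, 0.0]
ft_force: [-0.5, 0.8, -2.2]
opening: 26.9
gripper_force: 70.3
```

drive_tool(
  plan=[0,0,0.05,0,0,0,1,0,0,0.05,0,0,0,1,0,0,0,0,0,0,1,0,0,0,0,0,0,1],
)

```text
time: 11.95
ee_pos: [465.1, -120.0, 97.5]
tcp_rot: [-0.0, -0.339, 0.941, 0.0]
ft_force: [0.0, 0.2, -1.9]
opening: 26.7
gripper_force: 70.3
```

drive_tool(
  plan=[0,0,0.05,0,0,0,1,0,0,0.05,0,0,0,1,0,0,0,0,0,0,1,0,0,0,0,0,0,1],
)

```text
time: 12.28
ee_pos: [465.2, -120.1, 96.6]
tcp_rot: [0.0, -0.339, 0.941, -0.0]
ft_force: [0.2, 0.1, -0.2]
opening: 27.3
gripper_force: 70.4
```

drive_tool(
  plan=[0,0,0.05,0,0,0,1,0,0,0,0,0,0,1,0,0,0,0,0,0,1],
)

```text
time: 12.53
ee_pos: [465.3, -120.1, 96.3]
tcp_rot: [0.0, -0.339, 0.941, -0.0]
ft_force: [-0.5, 0.5, 1.4]
opening: 26.9
gripper_force: 70.7
```

drive_tool(
  plan=[0,0,0.05,0,0,0,1,0,0,0.05,0,0,0,1,0,0,0,0,0,0,1,0,0,0,0,0,0,1],
)

```text
time: 12.87
ee_pos: [465.7, -120.2, 95.9]
tcp_rot: [0.0, -0.339, 0.941, -0.0]
ft_force: [-1.9, 0.3, 5.5]
opening: 27.0
gripper_force: 71.2
```

drive_tool(
  plan=[0,0,0.05,0,0,0,1,0,0,0.0,0,0,0,1,0,0,0,0,0,0,1,0,0,0,0,0,0,1],
)

```text
time: 13.2
ee_pos: [465.9, -120.2, 95.8]
tcp_rot: [0.001, -0.339, 0.941, -0.0]
ft_force: [-1.1, 2.2, 7.4]
opening: 26.7
gripper_force: 71.4
```

drive_tool(
  plan=[0,0,0.05,0,0,0,1,0,0,0.05,0,0,0,1,0,0,0,0,0,0,1,0,0,0,0,0,0,1],
  newtons=110,
)

```text
time: 13.53
ee_pos: [466.3, -120.2, 95.7]
tcp_rot: [0.001, -0.339, 0.941, -0.001]
ft_force: [-2.8, 1.3, 11.3]
opening: 25.4
gripper_force: 107.6
```

drive_tool(
  plan=[0,0,0.02,0,0,0,1,-0.027,0.037,0.007,0,0,0.12,1,-0.027,0.037,0.007,0,0,0.12,1,-0.027,0.037,0.007,0,0,0.12,1],
)

```text
time: 13.87
ee_pos: [466.9, -118.9, 95.5]
tcp_rot: [0.002, -0.162, 0.987, -0.001]
ft_force: [-0.5, 1.9, 11.4]
opening: 25.4
gripper_force: 107.6
```

drive_tool(
  plan=[0,0,0.07,0,0,0,1,0,0,0.07,0,0,0,1,-0.027,0.037,0.007,0,0,0.12,1,-0.027,0.037,0.007,0,0,0.12,1,-0.027,0.037,0.007,0,0,0.12,1,-0.027,0.037,0.007,0,0,0.12,1],
)

```text
time: 14.37
ee_pos: [469.1, -118.0, 95.0]
tcp_rot: [0.003, 0.077, 0.997, -0.001]
ft_force: [-1.9, 0.8, 14.9]
opening: 25.2
gripper_force: 107.9
```

drive_tool(
  plan=[-0.027,0.037,0.02,0,0,0.12,1,-0.027,0.037,0.02,0,0,0.12,1,-0.027,0.037,0.02,0,0,0.12,1,-0.027,0.037,0.007,0,0,0.12,1,-0.027,0.037,0.007,0,0,0.12,1,-0.027,0.037,0.007,0,0,0.12,1,-0.027,0.037,0.007,0,0,0.12,1,-0.027,0.037,0.007,0,0,0.12,1],
)

```text
time: 15.03
ee_pos: [471.6, -117.8, 94.2]
tcp_rot: [0.003, 0.529, 0.849, -0.001]
ft_force: [-3.6, -0.4, 17.4]
opening: 25.2
gripper_force: 108.2
```

drive_tool(
  plan=[-0.022,0.026,0.009,0,0,0.12,1,-0.022,0.026,0.009,0,0,0.12,1,-0.022,0.026,0.009,0,0,0.12,1,-0.022,0.026,0.008,0,0,0.12,1,-0.022,0.026,0.008,0,0,0.12,1,-0.022,0.026,0.008,0,0,0.12,1,-0.022,0.026,0.008,0,0,0.12,1,-0.022,0.026,0.008,0,0,0.12,1],
)

```text
time: 15.7
ee_pos: [473.5, -118.5, 93.6]
tcp_rot: [0.002, 0.861, 0.509, 0.001]
ft_force: [-4.6, 1.5, 18.5]
opening: 25.2
gripper_force: 108.6
```

drive_tool(
  plan=[-0.033,0.026,0.007,0,0,0.12,1,-0.033,0.026,0.007,0,0,0.12,1,-0.033,0.026,0.007,0,0,0.12,1,-0.033,0.026,0.007,0,0,0.12,1,-0.033,0.026,0.007,0,0,0.12,1,-0.033,0.026,0.007,0,0,0.12,1,-0.033,0.026,0.007,0,0,0.12,1,-0.033,0.026,0.007,0,0,0.12,1],
)

```text
time: 16.37
ee_pos: [474.0, -121.8, 93.2]
tcp_rot: [0.002, 0.999, 0.054, 0.003]
ft_force: [-1.1, 1.9, 15.5]
opening: 25.3
gripper_force: 108.5
```

drive_tool(
  plan=[-0.029,0.033,0.012,0,0,0.12,1,-0.029,0.033,0.012,0,0,0.12,1,-0.029,0.033,0.012,0,0,0.12,1,-0.029,0.033,0.012,0,0,0.12,1,-0.029,0.033,0.008,0,0,0.12,1,-0.029,0.033,0.008,0,0,0.12,1],
)

```text
time: 16.87
ee_pos: [472.1, -124.2, 92.7]
tcp_rot: [0.001, 0.953, -0.302, 0.004]
ft_force: [-1.7, -0.4, 16.9]
opening: 25.0
gripper_force: 108.7
```

drive_tool(
  plan=[-0.029,0.033,0.009,0,0,0.12,1,-0.029,0.033,0.009,0,0,0.12,1,-0.029,0.033,0.009,0,0,0.12,1,-0.029,0.033,0.009,0,0,0.12,1,-0.029,0.033,0.009,0,0,0.12,1,-0.029,0.033,0.009,0,0,0.12,1],
)

```text
time: 17.37
ee_pos: [468.7, -124.1, 92.2]
tcp_rot: [0.0, 0.786, -0.618, 0.003]
ft_force: [-3.8, -1.8, 18.4]
opening: 25.2
gripper_force: 109.1
```

```bash
python3 -c "
from h import *
o=robot.get_obs();print(o['joint_pos'],o['ft_force'],o['ft_torque'])"
```

```text
[-4.36307264e-01  1.29140351e-01  1.86691459e+00 -1.99962272e-03
  1.13886180e+00  2.46776516e+00] [-3.81222999 -1.79370327 18.37372579] [-0.01413424  0.94318288  0.13340678]
```

First stroke done at about 296° and cutting. I ease the push to about 3 N, where the screw only spins in place, and wind back half a turn with the socket still on the head.

drive_tool(
  plan=[0,0,-0.11,0,0,0,1,0,0,-0.11,0,0,0,1,0,0,-0.11,0,0,0,1,0,0,0,0,0,0,1,0,0,0,0,0,0,1,0,0,0,0,0,0,1],
)

```text
time: 17.87
ee_pos: [467.6, -123.0, 93.1]
tcp_rot: [-0.0, 0.788, -0.616, 0.002]
ft_force: [-0.3, 0.6, 6.9]
opening: 25.0
gripper_force: 108.6
```

drive_tool(
  plan=[0,0,-0.09,0,0,0,1,0,0,-0.09,0,0,0,1,0,0,0,0,0,0,1,0,0,0,0,0,0,1],
)

```text
time: 18.2
ee_pos: [466.8, -122.3, 93.6]
tcp_rot: [-0.0, 0.788, -0.616, 0.001]
ft_force: [1.4, 0.1, 2.3]
opening: 24.9
gripper_force: 108.7
```

drive_tool(
  plan=[0.025,-0.037,0,0,0,-0.125,1,0.025,-0.037,0,0,0,-0.125,1,0.025,-0.037,0,0,0,-0.125,1,0.025,-0.037,0,0,0,-0.125,1,0.025,-0.037,0,0,0,-0.125,1],
)

```text
time: 18.62
ee_pos: [468.6, -122.5, 93.5]
tcp_rot: [0.0, 0.94, -0.341, 0.001]
ft_force: [0.5, -0.7, 4.1]
opening: 25.2
gripper_force: 108.8
```

drive_tool(
  plan=[0.025,-0.037,-0.03,0,0,-0.125,1,0.025,-0.037,0,0,0,-0.125,1,0.025,-0.037,0,0,0,-0.125,1,0.025,-0.037,0,0,0,-0.125,1,0.025,-0.037,0,0,0,-0.125,1,0.025,-0.037,0,0,0,-0.125,1,0.025,-0.037,0,0,0,-0.125,1,0.025,-0.037,0,0,0,-0.125,1],
)

```text
time: 19.28
ee_pos: [471.1, -120.6, 93.7]
tcp_rot: [0.001, 0.988, 0.151, 0.0]
ft_force: [1.6, -1.6, 2.7]
opening: 24.8
gripper_force: 108.7
```

drive_tool(
  plan=[0.025,-0.037,0,0,0,-0.125,1,0.025,-0.037,0,0,0,-0.125,1,0.025,-0.037,0,0,0,-0.125,1,0.025,-0.037,0,0,0,-0.125,1,0.025,-0.037,0,0,0,-0.125,1,0.025,-0.037,0,0,0,-0.125,1,0.025,-0.037,0,0,0,-0.125,1,0.025,-0.037,0,0,0,-0.125,1],
)

```text
time: 19.95
ee_pos: [471.1, -117.0, 93.7]
tcp_rot: [0.001, 0.795, 0.607, 0.0]
ft_force: [1.1, -1.7, 1.3]
opening: 25.2
gripper_force: 108.7
```

drive_tool(
  plan=[0.025,-0.037,0,0,0,-0.125,1,0.025,-0.037,0,0,0,-0.125,1,0.025,-0.037,0,0,0,-0.125,1,0.025,-0.037,0,0,0,-0.125,1,0,0,0,0,0,0,1,0,0,0,0,0,0,1],
)

```text
time: 20.45
ee_pos: [469.4, -115.5, 93.7]
tcp_rot: [0.001, 0.624, 0.782, 0.0]
ft_force: [2.3, 0.8, 2.6]
opening: 25.2
gripper_force: 108.8
```

z is unchanged after winding back, so the thread held. I press again and make the second stroke.

drive_tool(
  plan=[0,0,0.13,0,0,0,1,0,0,0.13,0,0,0,1,0,0,0.13,0,0,0,1,0,0,0.1,0,0,0,1,0,0,0,0,0,0,1,0,0,0,0,0,0,1],
)

```text
time: 20.95
ee_pos: [471.0, -116.9, 92.2]
tcp_rot: [0.002, 0.623, 0.782, 0.0]
ft_force: [-1.9, -0.6, 18.9]
opening: 25.1
gripper_force: 110.9
```

drive_tool(
  plan=[-0.025,0.032,0.008,0,0,0.12,1,-0.025,0.032,0.008,0,0,0.12,1,-0.025,0.032,0.008,0,0,0.12,1,-0.025,0.032,0.008,0,0,0.12,1,-0.025,0.032,0.008,0,0,0.12,1,-0.025,0.032,0.008,0,0,0.12,1,-0.025,0.032,0.008,0,0,0.12,1,-0.025,0.032,0.008,0,0,0.12,1],
)

```text
time: 21.62
ee_pos: [473.4, -118.9, 91.7]
tcp_rot: [0.002, 0.915, 0.403, 0.002]
ft_force: [-1.9, 1.2, 20.3]
opening: 25.1
gripper_force: 111.1
```

drive_tool(
  plan=[-0.03,0.028,0.008,0,0,0.12,1,-0.03,0.028,0.008,0,0,0.12,1,-0.03,0.028,0.008,0,0,0.12,1,-0.03,0.028,0.008,0,0,0.12,1,-0.03,0.028,0.008,0,0,0.12,1,-0.03,0.028,0.008,0,0,0.12,1,-0.03,0.028,0.008,0,0,0.12,1,-0.03,0.028,0.008,0,0,0.12,1],
)

```text
time: 22.28
ee_pos: [472.8, -122.4, 91.2]
tcp_rot: [0.002, 0.998, -0.065, 0.003]
ft_force: [-1.0, 0.8, 17.7]
opening: 25.0
gripper_force: 111.1
```

drive_tool(
  plan=[-0.029,0.033,0.01,0,0,0.12,1,-0.029,0.033,0.01,0,0,0.12,1,-0.029,0.033,0.01,0,0,0.12,1,-0.029,0.033,0.01,0,0,0.12,1,-0.029,0.033,0.009,0,0,0.12,1,-0.029,0.033,0.009,0,0,0.12,1,-0.029,0.033,0.009,0,0,0.12,1,-0.029,0.033,0.009,0,0,0.12,1],
)

```text
time: 22.95
ee_pos: [469.1, -123.8, 90.6]
tcp_rot: [0.001, 0.855, -0.518, 0.003]
ft_force: [-0.8, -1.7, 19.5]
opening: 25.3
gripper_force: 111.3
```

drive_tool(
  plan=[0,0,-0.13,0,0,0,1,0,0,-0.13,0,0,0,1,0,0,-0.13,0,0,0,1,0,0,-0.12,0,0,0,1,0,0,0,0,0,0,1,0,0,0,0,0,0,1],
)

```text
time: 23.45
ee_pos: [466.9, -121.9, 91.9]
tcp_rot: [-0.0, 0.857, -0.515, 0.001]
ft_force: [0.9, 0.1, 4.9]
opening: 25.1
gripper_force: 108.9
```

drive_tool(
  plan=[0,0,-0.5,0,0,0,1,0,0,-0.5,0,0,0,1,0,0,-0.5,0,0,0,1,0,0,-3.5,0,0,0,1,0,0,-3.5,0,0,0,1,0,0,-3.8,0,0,0,1,0,0,0,0,0,0,1,0,0,0,0,0,0,1],
)

```text
time: 24.12
ee_pos: [467.3, -122.4, 217.2]
tcp_rot: [0.0, 0.857, -0.515, 0.002]
ft_force: [-0.0, -0.0, -2.8]
opening: 25.0
gripper_force: 109.2
```

Run:
```python
from h import *
o=robot.get_obs();p=np.array(o['ee_pos']);q=np.array(o['tcp_rot']);A=R.from_quat(q[[1,2,3,0]]).as_matrix();a=np.arctan2(A[1,0],A[0,0])
print(p,np.rad2deg(a)-90,o['joint_pos'],o['ft_force'])
im,d=robot.get_image('top');C=cloud('top',d)
P=C[(C[...,2]>15)&(C[...,2]<45)]
for c,n in (((470.4,-121.3),'driven'),((531,-29.9),'other')):
    Q=P[np.hypot(P[:,0]-c[0],P[:,1]-c[1])<11]; print(n,len(Q),Q[:,2].mean() if len(Q) else 0, Q[:,2].max() if len(Q) else 0)
tgt=np.array([460,243.]);N=19;D=(tgt-p[:2])/10/11
for i in range(N):
    b=a+.125*i; v=D if i>=8 else D*0
    print(i,np.round([v@[np.cos(b),np.sin(b)],v@[np.sin(b),-np.cos(b)]],2).tolist())
```

```text
[ 467.32952615 -122.35822869  217.23616041] -152.00725056497146 [-4.35030765e-01 -1.08856883e-02  1.73759962e+00 -6.10428333e-04
  1.41089670e+00  2.21808884e+00] [-0.00535337 -0.01192555 -2.80258424]
driven 0 0 0
other 30 26.60899962364919 31.224472443913328
0 [0.0, 0.0]
1 [0.0, 0.0]
2 [0.0, 0.0]
3 [0.0, 0.0]
4 [0.0, 0.0]
5 [0.0, 0.0]
6 [0.0, 0.0]
7 [0.0, 0.0]
8 [-0.34, -3.3]
9 [0.08, -3.32]
10 [0.49, -3.29]
11 [0.89, -3.2]
12 [1.29, -3.06]
13 [1.66, -2.88]
14 [2.0, -2.65]
15 [2.32, -2.38]
16 [2.6, -2.07]
17 [2.84, -1.73]
18 [3.03, -1.36]
```

drive_tool(
  plan=[0,0,0,0,0,-0.125,1,0,0,0,0,0,-0.125,1,0,0,0,0,0,-0.125,1,0,0,0,0,0,-0.125,1,0,0,0,0,0,-0.125,1,0,0,0,0,0,-0.125,1,0,0,0,0,0,-0.125,1,0,0,0,0,0,-0.125,1],
)

```text
time: 24.83
ee_pos: [464.0, -120.8, 211.6]
tcp_rot: [-0.001, 0.999, -0.038, -0.003]
ft_force: [0.3, 0.9, -1.8]
opening: 25.1
gripper_force: 109.3
```

drive_tool(
  plan=[-0.34,-3.3,0,0,0,-0.125,1,0.08,-3.32,0,0,0,-0.125,1,0.49,-3.29,0,0,0,-0.125,1,0.89,-3.2,0,0,0,-0.125,1,1.29,-3.06,0,0,0,-0.125,1,1.66,-2.88,0,0,0,-0.125,1,2.0,-2.65,0,0,0,-0.125,1,2.32,-2.38,0,0,0,-0.125,1],
)

```text
time: 25.5
ee_pos: [458.3, 145.1, 211.7]
tcp_rot: [-0.001, 0.895, 0.446, -0.003]
ft_force: [0.5, -0.3, -1.9]
opening: 24.9
gripper_force: 109.3
```

drive_tool(
  plan=[2.6,-2.07,0,0,0,-0.125,1,2.84,-1.73,0,0,0,-0.125,1,3.03,-1.36,0,0,0,-0.125,1,0,0,0,0,0,0,1,0,0,0,0,0,0,1,0,0,0,0,0,0,1,0,0,0,0,0,0,1,0,0,0,0,0,0,1],
)

```text
time: 26.17
ee_pos: [458.9, 242.3, 213.9]
tcp_rot: [-0.0, 0.799, 0.601, -0.001]
ft_force: [-0.4, -0.2, -0.8]
opening: 25.2
gripper_force: 109.4
```

drive_tool(
  plan=[0,0,0,0,0,0,1,0,0,0,0,0,0,1,0,0,0,0,0,0,1,0,0,0,0,0,0,1,0,0,0,0,0,0,1,0,0,0,0,0,0,1],
)

```text
time: 26.67
ee_pos: [459.3, 243.6, 214.8]
tcp_rot: [0.0, 0.798, 0.602, 0.0]
ft_force: [-0.8, 0.5, -1.4]
opening: 25.0
gripper_force: 109.4
```

```bash
cat > m2.py <<'E'
from h import *
from scipy.optimize import least_squares
im,d=robot.get_image('top');C=cloud('top',d);P=C[(C[...,2]>15)&(C[...,2]<45)]
Q=P[np.hypot(P[:,0]-470.4,P[:,1]+121.3)<11]; print('driven screw',len(Q),np.median(Q[:,2]) if len(Q) else 0)
M,c,o=wT();im,d=robot.get_image('wrist');C=wcloud(d,M,c);cv2.imwrite('pics/w5.png',im);tc=np.array(o['ee_pos'])
print(tc.round(2),np.round(o['tcp_rot'],4),np.abs(o['dq']).max().round(4))
Rm=R.from_quat(np.array(o['tcp_rot'])[[1,2,3,0]]).as_matrix();xa,ya=Rm[:2,0],Rm[:2,1]
for a,b in ((-70,-61),(-61,-54)):
    Pl=C[(C[...,2]>tc[2]+a)&(C[...,2]<tc[2]+b)];Pl=Pl[np.hypot(Pl[:,0]-tc[0],Pl[:,1]-tc[1])<17]
    s=least_squares(lambda q:np.hypot(Pl[:,0]-q[0],Pl[:,1]-q[1])-10,tc[:2],loss='soft_l1').x
    print('socket',s.round(2),len(Pl),Pl[:,2].min().round(1),'in tool',((s-tc[:2])@xa).round(2),((s-tc[:2])@ya).round(2))
S=C[(C[...,2]>46)&(C[...,2]<54)];S=S[(abs(S[:,0]-475)<60)&(abs(S[:,1]-246)<90)];print('stand',len(S),cv2.minAreaRect(S[:,:2].astype(np.float32)))
k=8;r=rect(im,M,c,447,497,261,311,50,k);r=cv2.convertScaleAbs(r,alpha=1.6);cv2.imwrite('pics/r5.png',r)
g=cv2.GaussianBlur(cv2.cvtColor(r,cv2.COLOR_BGR2GRAY),(7,7),0)
for h in cv2.HoughCircles(g,cv2.HOUGH_GRADIENT,1.5,100,param1=80,param2=20,minRadius=88,maxRadius=112)[0][:3]: print('hole',497-h[1]/k,311-h[0]/k,h[2]/k)
E
python3 m2.py
```

```text
driven screw 33 33.459007561319254
[459.22 243.63 214.71] [0.     0.7983 0.6023 0.    ] 0.0012
socket [456.25 241.36] 56 148.3 in tool -3.0 -2.24
socket [456.22 241.17] 82 153.7 in tool -3.18 -2.21
stand 7319 ((476.507568359375, 246.5370330810547), (60.86920928955078, 151.3112335205078), 6.265899658203125)Traceback (most recent call last):
  File "m2.py", line 15, in <module>
    for h in cv2.HoughCircles(g,cv2.HOUGH_GRADIENT,1.5,100,param1=80,param2=20,minRadius=88,maxRadius=112)[0][:3]: print('hole',497-h[1]/k,311-h[0]/k,h[2]/k)
             ~~~~~~~~~~~~~~~~~~~~~~~~~~~~~~~~~~~~~~~~~~~~~~~~~~~~~~~~~~~~~~~~~~~~~~~~~~~~~~~~~~~~~~~~~~~~~^^^
TypeError: 'NoneType' object is not subscriptable
```

View pics/r5.png

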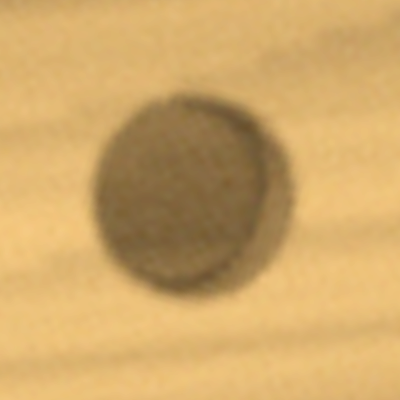

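The rectified view shows the empty hole centred at pixel (195,195), which is (472.6,286.6). The screw now reads about 4.7 mm lower than at the start. I move over the hole and start down.

drive_tool(
  plan=[2.4,0.155,0,0,0,0,1,2.4,0.155,0,0,0,0,1,0,0,2.8,0,0,0,1,0,0,2.8,0,0,0,1,0,0,2.8,0,0,0,1,0,0,0,0,0,0,1,0,0,0,0,0,0,1,0,0,0,0,0,0,1],
)

```text
time: 27.43
ee_pos: [476.4, 289.4, 132.2]
tcp_rot: [0.0, 0.798, 0.602, 0.001]
ft_force: [-0.7, -0.1, -0.4]
opening: 25.0
gripper_force: 109.4
```

drive_tool(
  plan=[0,0,0,0,0,0,1,0,0,0,0,0,0,1,0,0,0,0,0,0,1,0,0,0,0,0,0,1,0,0,0,0,0,0,1,0,0,0,0,0,0,1],
)

```text
time: 27.93
ee_pos: [475.5, 289.0, 131.0]
tcp_rot: [0.0, 0.798, 0.602, 0.0]
ft_force: [0.1, -0.5, -1.7]
opening: 25.2
gripper_force: 109.4
```

drive_tool(
  plan=[0,0,0.7,0,0,0,1,0,0,0.7,0,0,0,1,0,0,0.7,0,0,0,1,0,0,0,0,0,0,1],
)

```text
time: 28.27
ee_pos: [473.5, 288.1, 107.0]
tcp_rot: [-0.001, 0.798, 0.602, -0.002]
ft_force: [-1.1, 0.1, -1.3]
opening: 24.9
gripper_force: 109.3
```

drive_tool(
  plan=[0,0,0.7,0,0,0,1,0,0,0.7,0,0,0,1,0,0,0.7,0,0,0,1,0,0,0.7,0,0,0,1,0,0,0.6,0,0,0,1,0,0,0,0,0,0,1,0,0,0,0,0,0,1],
)

```text
time: 28.85
ee_pos: [474.9, 288.8, 75.0]
tcp_rot: [-0.0, 0.798, 0.602, -0.001]
ft_force: [-0.4, -0.2, -0.7]
opening: 25.0
gripper_force: 109.4
```

drive_tool(
  plan=[0,0,0.1,0,0,0,1,0,0,0.1,0,0,0,1,0,0,0.05,0,0,0,1,0,0,0,0,0,0,1,0,0,0,0,0,0,1],
)

```text
time: 29.27
ee_pos: [475.5, 289.0, 73.4]
tcp_rot: [0.0, 0.798, 0.602, 0.0]
ft_force: [-1.4, -0.4, -2.0]
opening: 25.2
gripper_force: 109.4
```

drive_tool(
  plan=[0,0,0.05,0,0,0,1,0,0,0.05,0,0,0,1,0,0,0,0,0,0,1,0,0,0,0,0,0,1],
)

```text
time: 29.6
ee_pos: [475.3, 288.9, 72.1]
tcp_rot: [-0.0, 0.798, 0.602, -0.0]
ft_force: [0.2, 0.5, -1.3]
opening: 25.4
gripper_force: 109.4
```

drive_tool(
  plan=[0,0,0.05,0,0,0,1,0,0,0,0,0,0,0.3,0,0,0,0,0,0,0,0,0,0,0,0,0,-0.5,0,0,0,0,0,0,-1,0,0,0,0,0,0,-1,0,0,0,0,0,0,-1,0,0,0,0,0,0,-1],
)

```text
time: 30.27
ee_pos: [475.4, 289.0, 71.7]
tcp_rot: [0.0, 0.798, 0.602, 0.0]
ft_force: [-0.4, 0.4, -0.5]
opening: 85.3
gripper_force: 0.0
```

drive_tool(
  plan=[0,0,-0.5,0,0,0,-1,0,0,-2,0,0,0,-1,0,0,-3.5,0,0,0,-1,0,0,-3.5,0,0,0,-1,0,0,-3.5,0,0,0,-1,0,0,0,0,0,0,-1,0,0,0,0,0,0,-1,0,0,0,0,0,0,-1],
)

```text
time: 30.93
ee_pos: [475.1, 288.8, 201.6]
tcp_rot: [0.0, 0.798, 0.602, -0.0]
ft_force: [0.3, -0.0, -0.2]
opening: 85.5
gripper_force: 0.0
```

drive_tool(
  plan=[0,0,0,0,0,0,-1,0,0,0,0,0,0,-1,0,0,0,0,0,0,-1,0,0,0,0,0,0,-1,0,0,0,0,0,0,-1,0,0,0,0,0,0,-1],
)

```text
time: 31.43
ee_pos: [475.2, 288.9, 201.2]
tcp_rot: [-0.0, 0.798, 0.602, -0.0]
ft_force: [0.9, -0.3, -0.2]
opening: 85.8
gripper_force: 0.0
```

Run:
```python
from h import *
im,d=robot.get_image('top');C=cloud('top',d);P=C[(C[...,2]>15)&(C[...,2]<45)]
Q=P[np.hypot(P[:,0]-470.4,P[:,1]+121.3)<11]; print('screw',len(Q),np.median(Q[:,2]))
M,c,o=wT();im,d=robot.get_image('wrist');C=wcloud(d,M,c);print(o['ee_pos'],o['ft_force'],o['opening'])
P=C[(C[...,2]>95)&(C[...,2]<125)];P=P[np.hypot(P[:,0]-472,P[:,1]-286)<25]
t=P[P[:,2]>np.percentile(P[:,2],90)-3];print('handle top',t.mean(0),np.percentile(P[:,2],98))
side=robot.get_image('side')[0]
a=cv2.resize(im[60:420,140:500],(400,400));b=cv2.resize(side[290:430,250:390],(400,400),interpolation=cv2.INTER_CUBIC)
cv2.imwrite('pics/end.png',cv2.convertScaleAbs(np.hstack([a,b]),alpha=1.6))
```

```text
screw 32 33.22481061499889
[475.27496097 288.94793714 201.40378568] [0.53759909 0.65435044 0.23009023] 85.54042696031536
handle top [473.5637489  287.27467476 110.09147078] 111.45364885317437
```

View pics/end.png

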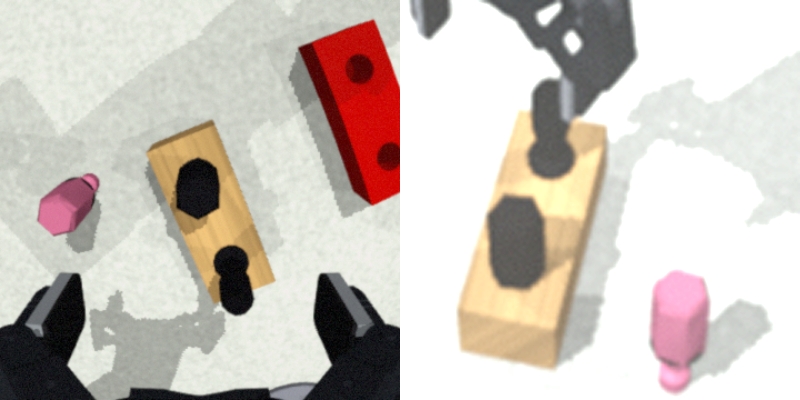

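The driver stands upright in its hole at left pixel (198,188). Its handle top is at z 110, so it is fully down. The gripper is clear and the screw has sunk about 4.5 mm, so I hand in.

```bash
python3 -c "
from plant import robot
print(robot.close_job())"
```

```text
the job is handed in; nothing more can be done
None
```

The job is handed in, though no verdict came back: the screw sank about 4 to 5 mm by camera (a little over one turn) under about 15 to 22 N of push, and the nut driver is back upright and released in the wooden stand.

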